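# Strip the valve block: stow the cartridge, then take off the cap of unknown hand

## Task

Finish stripping the valve block: first stand the loose steel cartridge upright in the open drawer of the grey parts cabinet, lowering it gently to the drawer floor before letting go. Then take the black quarter-turn cap off the top of the valve block; it may be left- or right-handed, so try loosening it both ways until you find the way that turns, and lift it off. Finish still gripping the cap, held still with its underside at least 5 cm above its seat on the neck, and leave everything else on the bench where it is.

Things in the scene. Friction and masses are not known exactly. Their poses are not given: they have to be found in the camera images.
- block: aluminium valve block, fixed to the bench, 120 x 120 mm, 90 mm high; origin at the centre of its underside, z up. A round solenoid valve sticks out 92 mm from its +y side (up to 80 mm above the bench); a 40 mm square cover stands 16 mm high on its top at its -x -y corner. On the centre of the top stands a steel neck, 44 mm across and 20 mm high, on which the cap sits
- cap: black cap locked on the neck, 0.16 kg: round flange 50 mm across, 7 mm thick, with an upright grip bar across its top, 26 mm long (along the cap's x), 12 mm thick (along y), from 7 to 33 mm above the origin. Origin at the centre of the flange's underside, which rests on the neck's rim 110 mm above the bench; z up. It turns with almost no torque except at the stops (do not wrench it: 0.5 N m is plenty) and does not rise as it turns
- cap_key (a point): middle of the hidden cross key under the cap (along the cap's x), 10 mm below its underside, held under ledges in the neck with 1.5 mm play. One way (clockwise or anticlockwise, varies, not visible) it meets a hard stop within 0.25 rad; the other way it turns, and between 1.15 and 1.65 rad it can be lifted straight out; a stop follows near 1.8 rad. It reaches 14 mm into the neck
- cab: grey parts cabinet, fixed to the bench, 240 mm deep (x), 200 mm wide (y), 85 mm high, its front facing its own -x; origin at the centre of its underside. The front edge of its top board lies at x = -105 mm in its frame
- cab_drawer0 (a joint): how far the cabinet's only drawer is pulled out, m: 0 shut, 0.12 to 0.15 at the start; slides with about 1 N of friction. The open gap between its front wall and the cabinet's top board is this value less 6 mm long
- drawer_floor (a point): centre of the drawer's inner floor, 22 mm above the bench; axes as the cabinet's, moves with the drawer. Inside: 195 mm long (x), 158 mm wide (y); side walls rise 41 mm above the floor, the front panel 52 mm. Only the part next to the front panel is open above; its middle lies (0.1005 m less half of joint cab_drawer0) from this point towards its -x, the rest is under the cabinet's top board
- cab_drawer0_handle (a point): middle of the drawer's bar handle, 35 mm in front of the drawer's front panel
- cartridge: loose steel valve cartridge standing upright: hexagonal foot about 34 mm across and 10 mm high, above it a round body 25 mm across up to 62 mm; 0.15 kg. Origin at the centre of its underside, z up
- wrench: bystander: combination spanner lying flat, 170 mm long; origin at its underside
- driver: bystander: screwdriver lying flat, 190 mm long, black handle; origin at its underside
- collar: bystander: plain steel ring, 40 mm across, 18 mm high, lying flat; origin at its underside
- grease: bystander: white jar, 60 mm across, 70 mm high; origin at its underside
- tape: bystander: grey ring, 90 mm across, 22 mm high, lying flat; origin at its underside
- offcut: bystander: small drilled aluminium block 50 x 40 x 30 mm; origin at its underside
- tray: bystander: empty open blue plastic tray 110 x 140 x 45 mm; origin at its underside
There are look-alikes about, which are no part of the job. Of the things like the cap, leave any that is pink or purple; of the rest the larger one is meant.

How it is judged (in metres and radians):
On the way, in this order (a step that is already met when the one before it is completed fails the run):
1. the cartridge stands upright on the drawer's floor, let go and at rest (x of cartridge in the frame of drawer_floor between -0.11 and 0.11 m and y of cartridge in the frame of drawer_floor between -0.085 and 0.085 m and z of cartridge in the frame of drawer_floor between -0.006 and 0.008 m and angle between cartridge's own z axis and vertical below 0.25 rad and contact force between the fingers and cartridge below 0.1 N and linear speed of cartridge below 0.05 m/s), for 0.3 s.
2. the cap has been unlocked and lifted off the neck (20 mm up) (z of cap in the frame of block above 0.13 m and contact force between the fingers and cap above 0.5 N), for 0.1 s.
At the end, for the whole second after the job is handed in: the cap is gripped by the fingers, still (under 30 mm/s), its underside at least 50 mm above its seat (160 mm above the bench), carried by nothing else; the cartridge stands upright (within 0.25 rad) and released on the floor inside the drawer (all of step 1 and z of cap in the frame of block above 0.16 m and contact force between the fingers and cap above 1 N and contact force between cap and block below 0.1 N and contact force between cap and cab below 0.1 N and linear speed of cap below 0.03 m/s); the arm keeps its last pose, push and grip.
It fails at once if the cartridge was dropped into the drawer rather than lowered (faster than 0.6 m/s inside the drawer) (x of cartridge in the frame of drawer_floor between -0.11 and 0.11 m and y of cartridge in the frame of drawer_floor between -0.085 and 0.085 m and z of cartridge in the frame of drawer_floor between -0.006 and 0.035 m and linear speed of cartridge above 0.6 m/s).
It fails at once if a bystander (spanner, screwdriver, ring, jar, grey roll, small block or tray) was moved by more than 30 mm (distance of any of wrench, driver, collar, grease, tape, offcut, tray from where it was at the start of the episode above 0.03 m).
It also fails if it takes over 64 s, if anything falls off the work surface, if the arm or the gripper's body presses on something with over 40 N, if the wrist force passes 120 N, or if a joint passes its speed limit or range.

## Robot

A 6-joint arm with a two-finger parallel gripper is mounted at the origin on the work surface. World frame = base frame: x ahead of the robot, y to its left, z up, the work surface at z = 0. Lengths are in m, angles in degrees, forces in N, time in s.
With the tool pointing down it reaches from about 0.275 to 0.85 m from the base axis. Payload 19 kg.
Tool frame: the origin (TCP) lies between the finger pads; the fingertips stand 17 mm ahead of it and the grasp point (between the pads) lies 2 mm behind it; z points along the fingers, y is the line along which they close (so a half turn about z gives the same grasp; the last joint's range is limited). The gripper opens to 85 mm and grips with 20 to 120 N. Pads are 22 mm wide; open, the fingers measure 114 mm over their backs; the gripper's body (76 mm by 85 mm) begins 54 mm behind the grasp point. The pads swing forward as they close: fully open they stand 13 mm farther back than shut.
Start: joints at [-73.052, 8.623, 82.357, -0, 89.026, -7.678], TCP at [0.24, -0.523, 0.248] pointing down, gripper open.
Joint ranges: [-160.23, 160.23], [-39.13, 120.54], [6.94, 153.29], [-79.49, 259.48], [9.18, 160.14], [-161.06, 161.06]. Speed limits (degrees/s): [108.29, 108.29, 127.2, 172.46, 172.46, 172.46].

## Interface

Orientations are given as [roll, pitch, yaw] about the fixed x, y, z axes, in that order (R = Rz(yaw) Ry(pitch) Rx(roll)).
In Python, from rig import manip gives the robot as it stands.
- The arm moves only by the shell command python3 -m jog 'ROWS' [FORCE]. ROWS is JSON, a list of rows, each an object of numbers: "wx", "wy", "wz": the turn, a rotation vector about the tool's x, y, z in degrees; "x", "y", "z": the shift along the tool's x, y, z in mm; "claw": the opening, from 0 (shut) to 1 (fully open). A call has 1 to 8 rows; each row is the pose to reach, as a shift and turn from the pose commanded when the call began, along the tool's axes at that moment; what a row does not reach only later rows make up. A row lasts 1/8 s, in which the tool goes at most 62.5 mm and 10.7 degrees, less where a joint would pass 70% of its speed; a pose out of reach is approached as far as the arm can. A call with a gripper value outside its range is refused whole. The fingers move at their own pace and stop on an object; FORCE is the grip in N (left out, the last holds). Time passes only in rows, so rows that repeat a pose let the fingers close. It gives the time, the measured TCP pose, the force, the opening and the grip force at its end, in the units of the state.
- manip.sense(): the state, without advancing time (a new reading comes with each control period).
- manip.grab_frame(name): name is "side" or "top" or "wrist"; returns the picture (480x640x3 uint8, blue, green, red); there is no depth.
- manip.camera_info(name): a dict with "camera_matrix" (3x3 intrinsics, pixels), "view" (4x4, takes a point from world to camera coordinates); the wrist camera has in their place "tool_from_camera" (4x4, takes a point from camera to tool coordinates, whose origin is the TCP and whose axes are the flange's). Camera axes: x right, y up, looking along -z (the intrinsics and any distortion apply to the point x, -y, -z); pixel columns grow to the right and rows downward; lengths in m; the calibration is good to about 2 mm. The wrist camera is an equidistant fisheye: a pixel r from the principal point sees the ray r / f radians off the axis. A picture is of the moment at which its call begins: read the wrist's pose just before it. camera_info takes no time and is no camera call.
- manip.close_job(): hands the job in; it is judged then, once.
Trained networks look in the newest picture that a camera, given by its name, has taken for a name from the list of things; names that differ only in an ending like _2 or _b are one class to them, and where a whole thing is asked for, a point or a joint stands for the part that bears it (a point fixed in the world has none). Each returns a list of dicts, best first, with "confidence" (0 to 1); they miss things now and then, are a little off and sometimes report something else, mostly with a low value. They report only what shows in the picture. A call takes as long as a camera call. They do not tell look-alikes from the thing itself.
- manip.regions_of(camera, label): "region" (480x640 bool, what is visible of it) and "rect" ([centre column, centre row, width, height] in pixels, round what is visible of it).
- manip.mark_of(camera, label): "point" ([column, row] in pixels: a listed point, or the origin of a listed thing).
The state is a dict: "clock": time; "qpos": joint angles; "dq": joint speeds; "joint_efforts": joint torques, N m; "ee_pos": TCP position; "tool_rot": TCP orientation; "force": force on the tool from outside, world axes, zero at the start; "ft_torque": the same for the moment, N m; "width": finger opening in m; "gripper_force": force on a finger pad.
Only numpy, scipy, OpenCV 4.12 (cv2) and the standard library are available. Lean on these libraries where they do the work, as an engineer would, in place of code of your own. Each camera call takes 0.05 s, during which the arm holds its last target. There are 200 camera calls.

## Working session

There is one attempt and no reset: what is moved stays moved. The work goes in short steps, Python scripts to look and compute and a shell command to move; the robot and the scene stay as the last step left them, time stands still between calls to the robot, and variables do not carry over. Pictures are saved under pics/ and viewed, at most 10 in all, crops included, and the job is handed in when it is done.

```bash
ls; mkdir -p pics
python3 - <<'E'
from rig import manip
import cv2,numpy as np
for n in("top","side"):
    cv2.imwrite(f"pics/{n}0.png",manip.grab_frame(n))
    c=manip.camera_info(n);print(n,{k:np.round(v,3).tolist() if not isinstance(v,str) else v for k,v in c.items()})
    for l in("cap","cartridge","block","cab","cab_drawer0_handle","drawer_floor","cap_key"):
        print(l,[(np.round(d["point"]),round(d["confidence"],2)) for d in manip.mark_of(n,l)])
print(manip.camera_info("wrist"))
print(manip.sense())
E
```

```text
pics
top {'camera_matrix': [[458.228, 0.0, 316.102], [0.0, 458.228, 239.212], [0.0, 0.0, 1.0]], 'view': [[0.019, -1.0, -0.012, 0.029], [0.983, 0.016, 0.185, -0.557], [-0.185, -0.015, 0.983, -0.956], [0.0, 0.0, 0.0, 1.0]]}
cap [(array([232., 239.]), 0.88), (array([289., 259.]), 0.57), (array([241., 193.]), 0.56), (array([215., 300.]), 0.48)]
cartridge [(array([322., 262.]), 0.48)]
block [(array([237., 244.]), 0.81)]
cab [(array([476., 169.]), 0.96), (array([238., 248.]), 0.67)]
cab_drawer0_handle [(array([468., 285.]), 0.77)]
drawer_floor []
cap_key [(array([250., 193.]), 0.76), (array([288., 259.]), 0.74), (array([221., 298.]), 0.69), (array([226., 238.]), 0.68), (array([338., 155.]), 0.41)]
side {'camera_matrix': [[486.332, 0.0, 313.752], [0.0, 486.332, 238.105], [0.0, 0.0, 1.0]], 'view': [[-0.928, -0.372, 0.013, 0.525], [0.292, -0.705, 0.646, -0.204], [-0.231, 0.604, 0.763, -1.174], [0.0, 0.0, 0.0, 1.0]]}
cap [(array([283., 297.]), 0.75), (array([238., 299.]), 0.69), (array([283., 320.]), 0.67), (array([331., 354.]), 0.63), (array([317., 286.]), 0.41)]
cartridge [(array([328., 264.
[... 948 characters left out ...]

         1.00000000e+00]])}
{'clock': 0.8, 'qpos': array([-7.30539176e+01,  8.62118103e+00,  8.23560920e+01, -4.06272535e-04,
        8.90263698e+01, -7.67877516e+00]), 'dq': array([ 0.06651921,  0.04775474,  0.00244648,  0.09381796, -0.00346758,
        0.0845506 ]), 'joint_efforts': array([-4.89952101e-03, -7.12756133e+01, -5.71039760e+01, -5.76240127e-04,
        1.26457588e-03,  7.58351803e-06]), 'ee_pos': array([ 0.23954999, -0.52269495,  0.24829229]), 'tool_rot': array([-1.79996336e+02, -8.41833422e-05,  2.46248645e+01]), 'force': array([-0.62926408, -0.19683174,  0.22404688]), 'ft_torque': array([0.05300789, 0.00712361, 0.02743148]), 'gripper_force': 0.0, 'width': 0.0853957322351013}
```

View pics/top0.png

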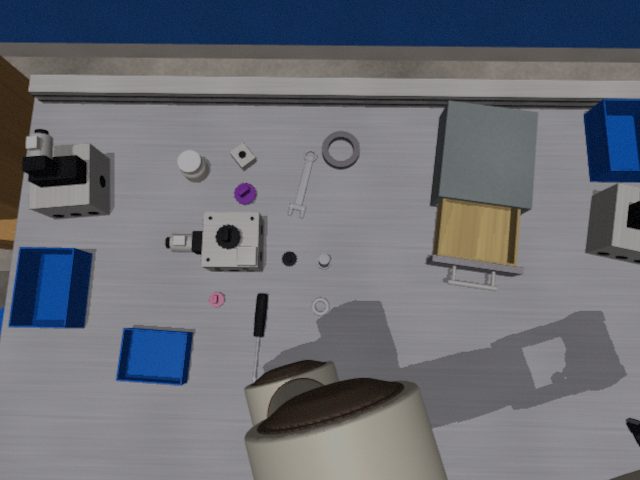

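View pics/side0.png

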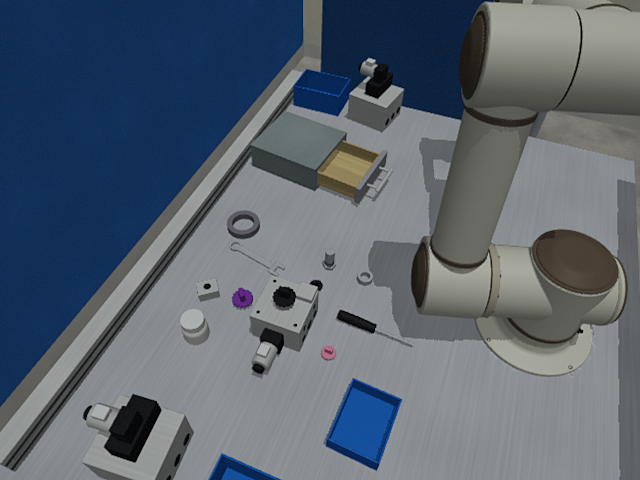

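Top view: the target cap is at (228,237) on the block. The cartridge is at (324,261), the drawer opening is centred near (479,230), and the small black decoy is at (289,258). The side view agrees: cap at (284,297), cartridge at (329,262), open drawer around (350,168).

```bash
cat > h.py <<'E'
from rig import manip
import numpy as np, cv2
from scipy.spatial.transform import Rotation as R
def ray(n,px):
    c=manip.camera_info(n);K=c["camera_matrix"]
    if n=="wrist":
        s=manip.sense();T=np.eye(4);T[:3,:3]=R.from_euler("xyz",s["tool_rot"],degrees=True).as_matrix();T[:3,3]=s["ee_pos"]
        M=T@c["tool_from_camera"]
        u=(np.array(px)-K[:2,2])/K[0,0];r=np.hypot(*u);k=np.sinc(r/np.pi)and np.sin(r)/max(r,1e-9)
        d=np.array([u[0]*k,-u[1]*k,-np.cos(r)])
    else:
        M=np.linalg.inv(c["view"]);u=(np.array(px)-K[:2,2])/K[0,0];d=np.array([u[0],-u[1],-1])
    d=M[:3,:3]@d
    return M[:3,3],d/np.linalg.norm(d)
def at(n,px,z):
    o,d=ray(n,px);return o+d*(z-o[2])/d[2]
def proj(n,p):
    c=manip.camera_info(n);q=c["view"]@np.append(p,1);K=c["camera_matrix"]
    return K[:2,2]+K[0,0]*np.array([q[0],-q[1]])/-q[2]
def tri(*obs):
    A=0;b=0
    for n,px in obs:
        o,d=ray(n,px);P=np.eye(3)-np.outer(d,d);A=A+P;b=b+P@o
    return np.linalg.solve(A,b)
def rel(p):
    "world point -> shift in tool axes mm"
    s=manip.sense();return (R.from_euler("xyz",s["tool_rot"],degrees=True).as_matrix().T@(np.array(p)-s["ee_pos"])*1000).round(1)
E
python3 - <<'E'
from h import *
print("cart tri",tri(("top",(322,262)),("side",(328,264))),at("top",(322,262),0),at("side",(328,264),0))
print("cap tri",tri(("top",(230,238)),("side",(284,298))),at("top",(230,238),.11),at("side",(284,299),.11))
# drawer: panel ends top z=.074, board front edge z=.085
for p,z in(((433,262),.074),((521,270),.074),((433,199),.085),((531,209),.085),((446,103),.085),((537,111),.085)): print(p,at("top",p,z).round(4))
t=cv2.imread("pics/top0.png");a=cv2.resize(t[195:285,190:350],None,fx=5,fy=5,interpolation=cv2.INTER_CUBIC);cv2.imwrite("pics/c1.png",a)
for l in("cartridge","cap"):
  for n in("top","side"):
    manip.grab_frame(n)
    for d in manip.regions_of(n,l): print(l,n,np.round(d["rect"],1),round(d["confidence"],2))
E
```

```text
cart tri [0.5139512  0.02520682 0.00574982] [0.51344373 0.0250421  0.        ] [0.51662839 0.02109107 0.        ]
cap tri [0.54920895 0.21960468 0.09809329] [0.54530423 0.2168386  0.11      ] [0.54627743 0.22900232 0.11      ]
(433, 262) [ 0.5073 -0.211   0.074 ]
(521, 270) [ 0.4934 -0.3959  0.074 ]
(433, 199) [ 0.6428 -0.2122  0.085 ]
(531, 209) [ 0.6239 -0.4208  0.085 ]
(446, 103) [ 0.8665 -0.2476  0.085 ]
(537, 111) [ 0.8498 -0.4494  0.085 ]
cartridge top [323.4 259.9  13.5  19.7] 0.61
cartridge side [328.2 257.   14.3  18.8] 0.6
cap top [288.6 259.   15.4  15.2] 0.7
cap top [218.  300.6  14.8  11.7] 0.67
cap top [243.2 194.7  23.9  22.6] 0.66
cap top [483.1 194.8 109.9 188.6] 0.43
cap side [284.5 300.   25.8  20.7] 0.96
cap side [240.9 298.3  20.7  23.6] 0.86
cap side [330.2 352.9  13.1  10.9] 0.56
cap side [316.3 285.   11.4   6.8] 0.43
```

View pics/c1.png

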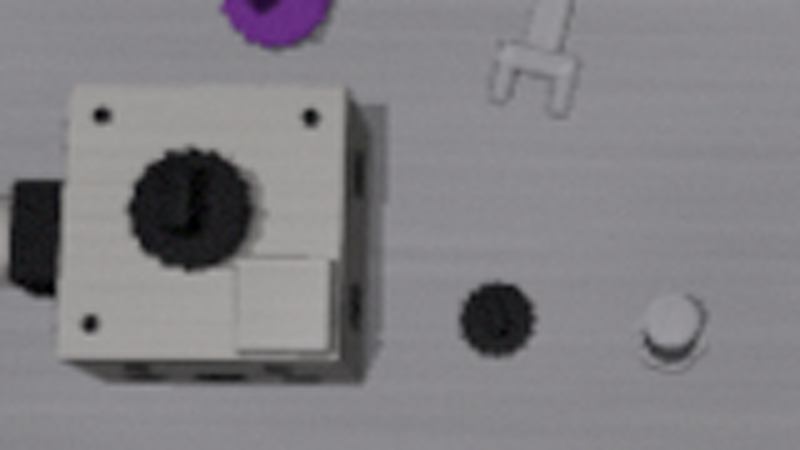

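Run:
```python
from h import *
print("cart top",at("top",(324.6,259.4),.062),"cap",at("top",(228.2,237),.117))
print(rel([.515,.023,.2]))
```

```text
cart top [0.51067138 0.01941476 0.062     ] cap [0.5460264  0.21922239 0.117     ]
[ 477.8 -381.3   48.3]
```

```bash
python3 -m jog '[{"x":478,"y":-381,"z":48,"wz":30,"claw":0.62},{"x":478,"y":-381,"z":48,"wz":30,"claw":0.62},{"x":478,"y":-381,"z":48,"wz":30,"claw":0.62},{"x":478,"y":-381,"z":48,"wz":30,"claw":0.62},{"x":478,"y":-381,"z":48,"wz":30,"claw":0.62},{"x":478,"y":-381,"z":48,"wz":30,"claw":0.62},{"x":478,"y":-381,"z":48,"wz":30,"claw":0.62},{"x":478,"y":-381,"z":48,"wz":30,"claw":0.62}]'
python3 - <<'E'
from h import *
print(rel([.513,.022,.2]),manip.sense()["qpos"],manip.sense()["tool_rot"])
E
```

```text
[ 475.5 -381.2   48.3] [-7.30533585e+01  8.62288740e+00  8.23574702e+01  1.97052324e-03
  8.90266432e+01 -7.67868468e+00] [-1.79993325e+02 -2.88799654e-03  2.46252924e+01]$[0]: bad value
```

```bash
python3 -m jog '[{"wx":0,"wy":0,"wz":30,"x":478,"y":-381,"z":48,"claw":0.62},{"wx":0,"wy":0,"wz":30,"x":478,"y":-381,"z":48,"claw":0.62},{"wx":0,"wy":0,"wz":30,"x":478,"y":-381,"z":48,"claw":0.62},{"wx":0,"wy":0,"wz":30,"x":478,"y":-381,"z":48,"claw":0.62},{"wx":0,"wy":0,"wz":30,"x":478,"y":-381,"z":48,"claw":0.62},{"wx":0,"wy":0,"wz":30,"x":478,"y":-381,"z":48,"claw":0.62},{"wx":0,"wy":0,"wz":30,"x":478,"y":-381,"z":48,"claw":0.62},{"wx":0,"wy":0,"wz":30,"x":478,"y":-381,"z":48,"claw":0.62}]'
python3 - <<'E'
from h import *
print(rel([.513,.022,.2]),manip.sense()["qpos"],manip.sense()["tool_rot"])
E
```

```text
clock: 2.2
ee_pos: [0.4621, -0.0818, 0.2099]
tool_rot: [180.0, -0.0, -5.4]
force: [1.2, -0.9, -0.4]
width: 0.0532
gripper_force: 0.0
[  40.9 -108.2    9.9] [-1.94624436e+01 -3.20312688e+00  9.91741330e+01  2.46188143e-04
  8.39822893e+01  7.59145239e+01] [ 1.79988871e+02 -4.53599418e-02 -5.37698878e+00]
```

```bash
python3 -m jog '[{"wx":0,"wy":0,"wz":0,"x":40,"y":-106,"z":9,"claw":0.62},{"wx":0,"wy":0,"wz":0,"x":40,"y":-106,"z":9,"claw":0.62},{"wx":0,"wy":0,"wz":0,"x":40,"y":-106,"z":9,"claw":0.62}]'
python3 - <<'E'
from h import *
cv2.imwrite("pics/w1.png",manip.grab_frame("wrist"))
print([(d["point"],d["confidence"]) for d in manip.mark_of("wrist","cartridge")])
for l in("cartridge",):
    for d in manip.regions_of("wrist",l):
        m=d["region"];e=np.argwhere(m)[:,::-1];print(np.round(d["rect"],1),d["confidence"])
        print(at("wrist",e.mean(0),.035).round(4))
print(manip.sense()["ee_pos"])
E
```

```text
clock: 2.58
ee_pos: [0.5119, 0.0208, 0.2002]
tool_rot: [-180.0, 0.0, -5.1]
force: [-0.0, -1.5, 0.7]
width: 0.0531
gripper_force: 0.0
[([317.4, 211.6], 0.8)]
[319.1 219.4  36.7  50.4] 0.65
[0.5133 0.0197 0.035 ]
[0.51109563 0.01749541 0.20076872]
```

View pics/w1.png

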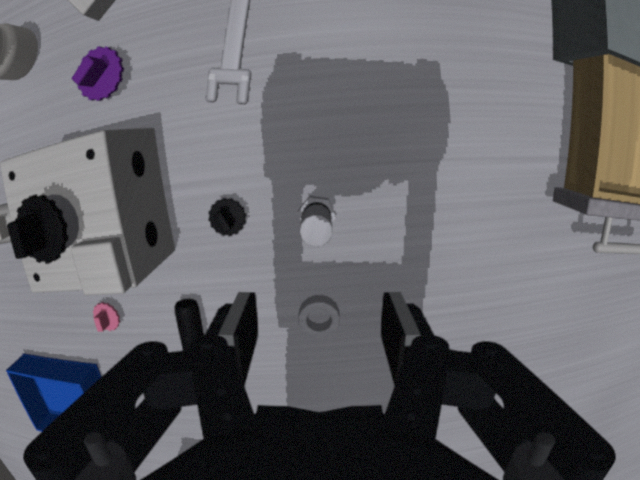

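Run:
```python
from h import *
p=at("wrist",(316,229),.062);print(p,at("wrist",(317.4,211.6),0),rel([p[0],p[1],.045]))
```

```text
[0.51349732 0.01961629 0.062     ] [0.5126018  0.01888893 0.        ] [  2.2  -2.4 155.8]
```

```bash
python3 -m jog '[{"wx":0,"wy":0,"wz":0,"x":2,"y":-2,"z":60,"claw":0.62},{"wx":0,"wy":0,"wz":0,"x":2,"y":-2,"z":110,"claw":0.62},{"wx":0,"wy":0,"wz":0,"x":2,"y":-2,"z":145,"claw":0.62},{"wx":0,"wy":0,"wz":0,"x":2,"y":-2,"z":155,"claw":0.62},{"wx":0,"wy":0,"wz":0,"x":2,"y":-2,"z":155,"claw":0.1},{"wx":0,"wy":0,"wz":0,"x":2,"y":-2,"z":155,"claw":0.1},{"wx":0,"wy":0,"wz":0,"x":2,"y":-2,"z":155,"claw":0.1},{"wx":0,"wy":0,"wz":0,"x":2,"y":-2,"z":155,"claw":0.1}]' 40
```

```text
clock: 3.72
ee_pos: [0.5143, 0.0195, 0.0474]
tool_rot: [180.0, -0.1, -5.4]
force: [-2.6, -1.7, 8.2]
width: 0.0236
gripper_force: 39.7
```

```bash
python3 -m jog '[{"wx":0,"wy":0,"wz":0,"x":0,"y":0,"z":-60,"claw":0.1},{"wx":0,"wy":0,"wz":0,"x":0,"y":0,"z":-120,"claw":0.1},{"wx":0,"wy":0,"wz":0,"x":0,"y":0,"z":-155,"claw":0.1}]'
python3 - <<'E'
from h import *
print(rel([.555,-.31,.22]),manip.sense()["width"])
E
```

```text
clock: 4.1
ee_pos: [0.514, 0.0198, 0.2048]
tool_rot: [-180.0, -0.3, -5.4]
force: [0.1, -0.3, -2.2]
width: 0.0243
gripper_force: 39.8
[ 71.8 324.5 -14.9] 0.02426768823624188
```

```bash
python3 -m jog '[{"wx":0,"wy":0,"wz":0,"x":10,"y":50,"z":-15,"claw":0.1},{"wx":0,"wy":0,"wz":0,"x":22,"y":100,"z":-15,"claw":0.1},{"wx":0,"wy":0,"wz":0,"x":34,"y":155,"z":-15,"claw":0.1},{"wx":0,"wy":0,"wz":0,"x":46,"y":210,"z":-15,"claw":0.1},{"wx":0,"wy":0,"wz":0,"x":58,"y":265,"z":-15,"claw":0.1},{"wx":0,"wy":0,"wz":0,"x":72,"y":324,"z":-15,"claw":0.1},{"wx":0,"wy":0,"wz":0,"x":72,"y":324,"z":-15,"claw":0.1},{"wx":0,"wy":0,"wz":0,"x":72,"y":324,"z":-15,"claw":0.1}]'
python3 - <<'E'
from h import *
cv2.imwrite("pics/w2.png",manip.grab_frame("wrist"))
s=manip.sense();print(s["ee_pos"],s["width"],s["qpos"])
E
```

```text
clock: 5.1
ee_pos: [0.5547, -0.3094, 0.216]
tool_rot: [-180.0, -0.0, -5.4]
force: [-0.5, 0.8, -2.1]
width: 0.0235
gripper_force: 40.1
[ 0.55479363 -0.30884818  0.2162187 ] 0.02393019859048853 [-3.60589228e+01  1.64339862e+01  7.66142520e+01  1.58378298e-02
  8.69334761e+01  5.92905997e+01]
```

View pics/w2.png

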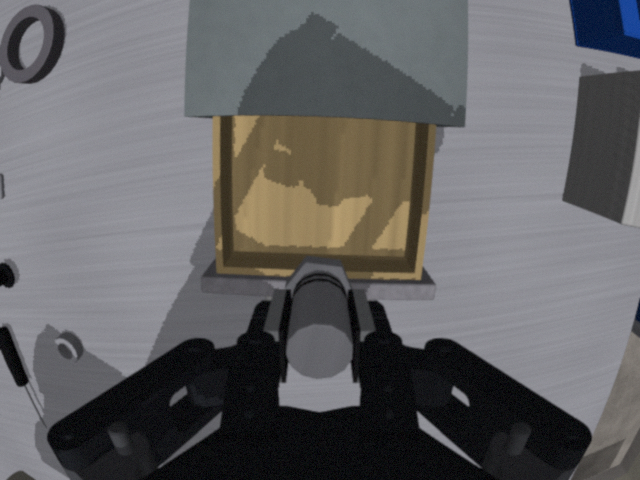

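Run:
```python
from h import *
for p,z in(((187,116),.085),((465,125),.085),((205,277),.074),((435,283),.074),((204,291),.074),((236,255),.022),((408,256),.022)): print(p,at("wrist",p,z).round(4))
print(manip.sense()["tool_rot"])
```

```text
(187, 116) [ 0.651 -0.224  0.085]
(465, 125) [ 0.6267 -0.4205  0.085 ]
(205, 277) [ 0.5252 -0.2135  0.074 ]
(435, 283) [ 0.5022 -0.3984  0.074 ]
(204, 291) [ 0.5129 -0.21    0.074 ]
(236, 255) [ 0.5245 -0.2285  0.022 ]
(408, 256) [ 0.5083 -0.3875  0.022 ]
[-1.79995741e+02 -2.37980950e-02 -5.35036816e+00]
```

```bash
python3 -c "
from h import *
print(rel([.574,-.314,.085]))"; python3 -m jog '[{"wx":0,"wy":0,"wz":1.5,"x":20,"y":3,"z":0,"claw":0.1},{"wx":0,"wy":0,"wz":1.5,"x":20,"y":3,"z":30,"claw":0.1},{"wx":0,"wy":0,"wz":1.5,"x":20,"y":3,"z":70,"claw":0.1},{"wx":0,"wy":0,"wz":1.5,"x":20,"y":3,"z":105,"claw":0.1},{"wx":0,"wy":0,"wz":1.5,"x":20,"y":3,"z":125,"claw":0.1},{"wx":0,"wy":0,"wz":1.5,"x":20,"y":3,"z":135,"claw":0.1},{"wx":0,"wy":0,"wz":1.5,"x":20,"y":3,"z":140,"claw":0.1},{"wx":0,"wy":0,"wz":1.5,"x":20,"y":3,"z":140,"claw":0.1}]'
```

```text
[ 19.5   3.3 131.2]
clock: 6.15
ee_pos: [0.5747, -0.3145, 0.0764]
tool_rot: [180.0, -0.0, -6.9]
force: [-0.9, -0.2, -1.6]
width: 0.0241
gripper_force: 40.1
```

Now ease down to touch the floor.

```bash
python3 -m jog '[{"wx":0,"wy":0,"wz":0,"x":0,"y":0,"z":2,"claw":0.1},{"wx":0,"wy":0,"wz":0,"x":0,"y":0,"z":4,"claw":0.1},{"wx":0,"wy":0,"wz":0,"x":0,"y":0,"z":5.5,"claw":0.1},{"wx":0,"wy":0,"wz":0,"x":0,"y":0,"z":6.5,"claw":0.1},{"wx":0,"wy":0,"wz":0,"x":0,"y":0,"z":6.5,"claw":0.1}]'
```

```text
clock: 6.78
ee_pos: [0.5745, -0.3145, 0.0694]
tool_rot: [180.0, -0.0, -6.9]
force: [-0.1, 0.6, 1.6]
width: 0.024
gripper_force: 40.5
```

```bash
python3 -m jog '[{"wx":0,"wy":0,"wz":0,"x":0,"y":0,"z":0.5,"claw":0.2},{"wx":0,"wy":0,"wz":0,"x":0,"y":0,"z":0.5,"claw":0.55},{"wx":0,"wy":0,"wz":0,"x":0,"y":0,"z":0.5,"claw":0.55},{"wx":0,"wy":0,"wz":0,"x":0,"y":0,"z":-20,"claw":0.55},{"wx":0,"wy":0,"wz":0,"x":0,"y":0,"z":-60,"claw":0.55},{"wx":0,"wy":0,"wz":0,"x":0,"y":0,"z":-120,"claw":0.55},{"wx":0,"wy":0,"wz":0,"x":0,"y":0,"z":-175,"claw":0.55},{"wx":0,"wy":0,"wz":0,"x":0,"y":0,"z":-175,"claw":0.55}]'
python3 - <<'E'
from h import *
a=manip.grab_frame("wrist");cv2.imwrite("pics/w3.png",a[100:400,120:520])
s=manip.sense();print(s["ee_pos"],s["width"])
d=manip.mark_of("wrist","cartridge")
for e in d: print(e,at("wrist",e["point"],.022))
print(rel([.546,.22,.25]))
E
```

```text
clock: 7.78
ee_pos: [0.5754, -0.315, 0.2511]
tool_rot: [179.8, -0.4, -6.9]
force: [0.2, -1.1, -1.4]
width: 0.047
gripper_force: 0.0
[ 0.57483389 -0.31468522  0.24789245] 0.04693630176042851
{'point': [319.1, 210.2], 'confidence': 0.79} [ 0.57237844 -0.31432014  0.022     ]
[ -92.2 -527.2   -4.8]
```

View pics/w3.png

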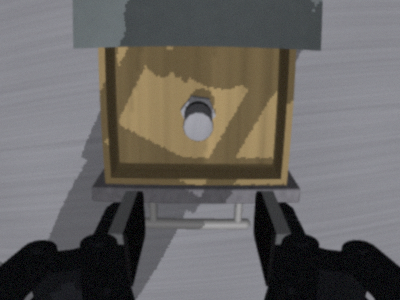

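Standing upright in the drawer at crop (198,115). Next the cap.

```bash
python3 -m jog '[{"wx":0,"wy":0,"wz":-10,"x":-92,"y":-527,"z":-5,"claw":0.55},{"wx":0,"wy":0,"wz":-20,"x":-92,"y":-527,"z":-5,"claw":0.55},{"wx":0,"wy":0,"wz":-30,"x":-92,"y":-527,"z":-5,"claw":0.55},{"wx":0,"wy":0,"wz":-40,"x":-92,"y":-527,"z":-5,"claw":0.55},{"wx":0,"wy":0,"wz":-50,"x":-92,"y":-527,"z":-5,"claw":0.55},{"wx":0,"wy":0,"wz":-60,"x":-92,"y":-527,"z":-5,"claw":0.55},{"wx":0,"wy":0,"wz":-70,"x":-92,"y":-527,"z":-5,"claw":0.55},{"wx":0,"wy":0,"wz":-80,"x":-92,"y":-527,"z":-5,"claw":0.55}]'; python3 -c "
from h import *
print(rel([.546,.22,.25]))"
```

```text
clock: 8.88
ee_pos: [0.5471, 0.1868, 0.2483]
tool_rot: [-179.9, 0.0, 73.5]
force: [0.8, -0.3, -0.2]
width: 0.0471
gripper_force: 0.0
[ 31.5 -10.6  -1.7]
```

```bash
python3 -m jog '[{"wx":0,"wy":0,"wz":-10,"x":30,"y":-10,"z":-2,"claw":0.55},{"wx":0,"wy":0,"wz":-20,"x":30,"y":-10,"z":-2,"claw":0.55},{"wx":0,"wy":0,"wz":-30,"x":30,"y":-10,"z":-2,"claw":0.55},{"wx":0,"wy":0,"wz":-40,"x":30,"y":-10,"z":-2,"claw":0.55},{"wx":0,"wy":0,"wz":-50,"x":30,"y":-10,"z":-2,"claw":0.55},{"wx":0,"wy":0,"wz":-60,"x":30,"y":-10,"z":-2,"claw":0.55},{"wx":0,"wy":0,"wz":-70,"x":30,"y":-10,"z":-2,"claw":0.55},{"wx":0,"wy":0,"wz":-80,"x":30,"y":-10,"z":-2,"claw":0.55}]'
python3 - <<'E'
from h import *
a=manip.grab_frame("wrist");cv2.imwrite("pics/w4.png",a[120:360,160:480].repeat(2,0).repeat(2,1))
s=manip.sense();print(s["ee_pos"],s["tool_rot"],s["qpos"])
for l in("cap","cap_key"):
  for e in manip.mark_of("wrist",l): print(l,e,at("wrist",e["point"],.11))
E
```

```text
clock: 9.88
ee_pos: [0.5467, 0.2164, 0.2501]
tool_rot: [-179.9, -0.1, 153.5]
force: [0.6, 0.7, 0.8]
width: 0.0469
gripper_force: 0.0
[0.54673005 0.21637667 0.25009292] [-1.79937245e+02 -8.35985977e-02  1.54003381e+02] [ 1.40837884e+01  1.02074053e+01  8.03143149e+01  5.80938952e-03
  8.95826503e+01 -4.99196862e+01]
cap {'point': [363.0, 302.2], 'confidence': 0.93} [0.61587812 0.22097003 0.11      ]
cap {'point': [308.4, 71.6], 'confidence': 0.89} [0.44013877 0.2619104  0.11      ]
cap {'point': [327.5, 231.8], 'confidence': 0.72} [0.55066693 0.22151167 0.11      ]
cap {'point': [210.7, 228.8], 'confidence': 0.65} [0.50831369 0.14318861 0.11      ]
cap_key {'point': [212.0, 229.5], 'confidence': 0.91} [0.50899663 0.14402634 0.11      ]
cap_key {'point': [359.7, 300.6], 'confidence': 0.91} [0.6135616  0.21882281 0.11      ]
cap_key {'point': [306.2, 75.1], 'confidence': 0.89} [0.44208418 0.26001599 0.11      ]
cap_key {'point': [330.5, 225.3], 'confidence': 0.63} [0.5474101  0.22572808 0.11      ]
```

View pics/w4.png

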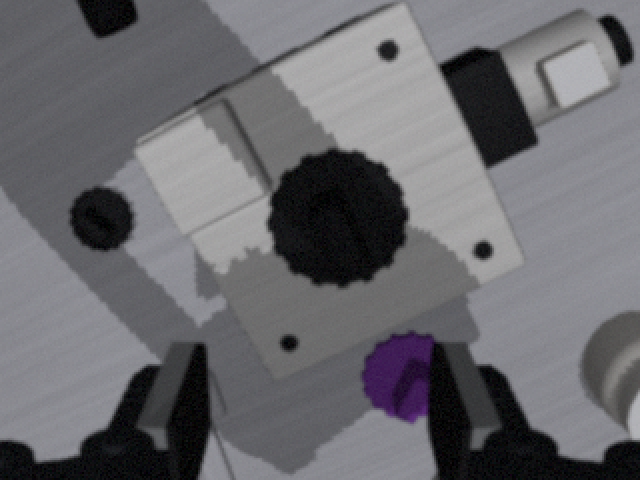

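Run:
```python
from h import *
a=np.mean([manip.grab_frame("wrist").astype(float) for _ in range(6)],0)[188:270,288:372]
b=np.clip((a-5)*5,0,255).astype(np.uint8)
cv2.imwrite("pics/w5.png",cv2.resize(b,None,fx=7,fy=7,interpolation=cv2.INTER_CUBIC))
print(at("wrist",(330,228.5),.117))
```

```text
[0.5481778  0.22501435 0.117     ]
```

View pics/w5.png

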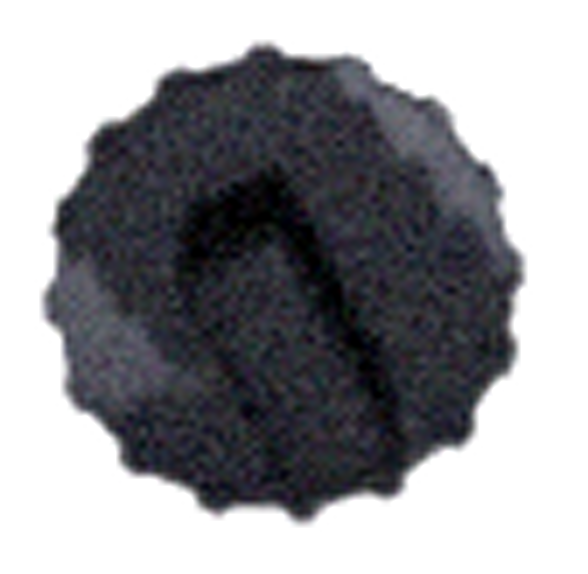

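Run:
```python
from h import *
P=lambda u,v,z=.143:at("wrist",(288+u/7,188+v/7),z)
for a,b in(((270,240),(385,452)),((193,295),(272,450))):
    p,q=P(*a),P(*b);d=q-p;print(p,q,np.degrees(np.arctan2(d[1],d[0]))%180,np.linalg.norm(d))
print("centre bar",P(290,365),"flange",P(285,282,.117))
print(manip.sense()["tool_rot"])
```

```text
[0.53670686 0.2274462  0.143     ] [0.56023585 0.22785527 0.143     ] 0.9960418970283604 0.023532537591999473
[0.5381728  0.21867663 0.143     ] [0.55516133 0.21837735 0.143     ] 178.99074622134913 0.016991162644878863
centre bar [0.54838469 0.2236736  0.143     ] flange [0.54761114 0.22425664 0.117     ]
[-1.79996678e+02 -1.30760483e-02  1.53031212e+02]
```

```bash
python3 -c "
from h import *
print(rel([.548,.2237,.138]))"
```

```text
[  2.5   6.9 112.8]
```

```bash
python3 -m jog '[{"wx":0,"wy":0,"wz":-9,"x":2.5,"y":7,"z":20,"claw":0.5},{"wx":0,"wy":0,"wz":-18,"x":2.5,"y":7,"z":50,"claw":0.5},{"wx":0,"wy":0,"wz":-27,"x":2.5,"y":7,"z":80,"claw":0.5},{"wx":0,"wy":0,"wz":-27,"x":2.5,"y":7,"z":100,"claw":0.5},{"wx":0,"wy":0,"wz":-27,"x":2.5,"y":7,"z":110,"claw":0.5},{"wx":0,"wy":0,"wz":-27,"x":2.5,"y":7,"z":112,"claw":0.5},{"wx":0,"wy":0,"wz":-27,"x":2.5,"y":7,"z":112,"claw":0.5}]'; python3 -m jog '[{"wx":0,"wy":0,"wz":0,"x":0,"y":0,"z":0,"claw":0.3},{"wx":0,"wy":0,"wz":0,"x":0,"y":0,"z":0,"claw":0.2},{"wx":0,"wy":0,"wz":0,"x":0,"y":0,"z":0,"claw":0.1},{"wx":0,"wy":0,"wz":0,"x":0,"y":0,"z":0,"claw":0.05},{"wx":0,"wy":0,"wz":0,"x":0,"y":0,"z":0,"claw":0.05}]' 30; python3 -c "
from h import *
s=manip.sense();print(s['force'],s['ft_torque'],s['qpos'],s['tool_rot'])"
```

```text
clock: 11.2
ee_pos: [0.5484, 0.2239, 0.1397]
tool_rot: [180.0, 0.1, -179.9]
force: [-0.1, -0.4, -0.4]
width: 0.0429
gripper_force: 0.0
clock: 11.82
ee_pos: [0.5483, 0.2239, 0.1394]
tool_rot: [180.0, 0.0, -179.9]
force: [-0.7, -0.9, 5.7]
width: 0.0112
gripper_force: 30.0
[-0.73929067 -0.93223971  5.65935271] [0.02791602 0.15090574 0.00562795] [ 1.47606183e+01  1.39939503e+01  8.87778017e+01  6.40264715e-03
  7.71908336e+01 -7.53662309e+01] [ 1.79984506e+02  3.46230764e-02 -1.79874573e+02]
```

```bash
python3 -m jog '[{"wx":0,"wy":0,"wz":2,"x":0,"y":0,"z":0,"claw":0.05},{"wx":0,"wy":0,"wz":4,"x":0,"y":0,"z":0,"claw":0.05}]'; python3 -c "
from h import *
s=manip.sense();print(s['force'],s['ft_torque'],s['tool_rot'])"; python3 -m jog '[{"wx":0,"wy":0,"wz":2,"x":0,"y":0,"z":0,"claw":0.05},{"wx":0,"wy":0,"wz":4,"x":0,"y":0,"z":0,"claw":0.05}]'; python3 -c "
from h import *
s=manip.sense();print(s['force'],s['ft_torque'],s['tool_rot'])"
```

```text
clock: 12.08
ee_pos: [0.5483, 0.2239, 0.1394]
tool_rot: [180.0, 0.0, 176.1]
force: [-1.3, -0.8, 5.1]
width: 0.0115
gripper_force: 30.1
[-1.33436073 -0.83331918  5.05636661] [-0.14917908  0.14294482  0.04618983] [1.79982835e+02 4.34361193e-02 1.76062872e+02]
clock: 12.32
ee_pos: [0.5481, 0.2236, 0.1394]
tool_rot: [-180.0, 0.0, 172.1]
force: [-2.2, -4.2, 7.3]
width: 0.0114
gripper_force: 31.0
[-2.16543458 -4.17123721  7.31888416] [-0.66998656  0.50124298  0.44542662] [-1.79969988e+02  1.55670359e-02  1.72069486e+02]
```

Torque rose to 0.45 N m at about 8° clockwise, which looks like the stop, so I'll try the other way.

```bash
python3 -m jog '[{"wx":0,"wy":0,"wz":-4,"x":0,"y":0,"z":0,"claw":0.05},{"wx":0,"wy":0,"wz":-8,"x":0,"y":0,"z":0,"claw":0.05},{"wx":0,"wy":0,"wz":-12,"x":0,"y":0,"z":0,"claw":0.05},{"wx":0,"wy":0,"wz":-14,"x":0,"y":0,"z":0,"claw":0.05}]'; python3 -c "
from h import *
s=manip.sense();print(s['force'],s['ft_torque'],s['tool_rot'])"; python3 -m jog '[{"wx":0,"wy":0,"wz":-2,"x":0,"y":0,"z":0,"claw":0.05},{"wx":0,"wy":0,"wz":-4,"x":0,"y":0,"z":0,"claw":0.05}]'; python3 -c "
from h import *
s=manip.sense();print(s['force'],s['ft_torque'],s['tool_rot'])"
```

```text
clock: 12.82
ee_pos: [0.5483, 0.2239, 0.1393]
tool_rot: [180.0, 0.0, -173.8]
force: [-0.2, -0.6, 5.0]
width: 0.0113
gripper_force: 30.0
[-0.16769568 -0.5565941   5.02187256] [-0.00040814  0.01727638 -0.10731763] [ 1.79987243e+02  4.43446014e-02 -1.73782463e+02]
clock: 13.08
ee_pos: [0.5484, 0.2239, 0.1394]
tool_rot: [180.0, 0.1, -169.8]
force: [0.0, 0.4, 5.9]
width: 0.0109
gripper_force: 30.0
[0.04843145 0.35685439 5.86864453] [-0.03596213  0.0581195  -0.04978258] [ 1.79987865e+02  5.09779824e-02 -1.69814783e+02]
```

```bash
python3 -m jog '[{"wx":0,"wy":0,"wz":-3,"x":0,"y":0,"z":0,"claw":0.05},{"wx":0,"wy":0,"wz":-6,"x":0,"y":0,"z":0,"claw":0.05}]'; python3 -c "
from h import *
s=manip.sense();print(s['ft_torque'])"; python3 -m jog '[{"wx":0,"wy":0,"wz":-4,"x":0,"y":0,"z":0,"claw":0.05},{"wx":0,"wy":0,"wz":-8,"x":0,"y":0,"z":0,"claw":0.05}]'; python3 -c "
from h import *
s=manip.sense();print(s['ft_torque'])"
```

```text
clock: 13.32
ee_pos: [0.5483, 0.2239, 0.1394]
tool_rot: [180.0, 0.1, -163.8]
force: [-0.5, 1.2, 5.5]
width: 0.0115
gripper_force: 30.0
[ 0.04392204 -0.0106952  -0.11658617]
clock: 13.58
ee_pos: [0.5483, 0.224, 0.1394]
tool_rot: [180.0, 0.1, -155.7]
force: [-0.1, 0.6, 5.2]
width: 0.0117
gripper_force: 30.1
[ 0.03929997  0.11010406 -0.06296521]
```

It turns anticlockwise and is free. I'll carry on to about 80°.

```bash
python3 -m jog '[{"wx":0,"wy":0,"wz":-7,"x":0,"y":0,"z":0,"claw":0.05},{"wx":0,"wy":0,"wz":-14,"x":0,"y":0,"z":0,"claw":0.05},{"wx":0,"wy":0,"wz":-21,"x":0,"y":0,"z":0,"claw":0.05},{"wx":0,"wy":0,"wz":-28,"x":0,"y":0,"z":0,"claw":0.05},{"wx":0,"wy":0,"wz":-35,"x":0,"y":0,"z":0,"claw":0.05},{"wx":0,"wy":0,"wz":-42,"x":0,"y":0,"z":0,"claw":0.05},{"wx":0,"wy":0,"wz":-49,"x":0,"y":0,"z":0,"claw":0.05},{"wx":0,"wy":0,"wz":-56,"x":0,"y":0,"z":0,"claw":0.05}]'; python3 -c "
from h import *
s=manip.sense();print(s['force'],s['ft_torque'],s['tool_rot'],s['qpos'])"
```

```text
clock: 14.58
ee_pos: [0.5483, 0.2239, 0.1393]
tool_rot: [-180.0, 0.0, -99.6]
force: [-1.7, -0.7, 5.0]
width: 0.0113
gripper_force: 30.1
[-1.69221432 -0.74135855  5.03907784] [ 0.03666836  0.06506718 -0.11335922] [-1.79961653e+02  2.72390741e-02 -9.96478610e+01] [ 1.47601428e+01  1.39979112e+01  8.87735950e+01  9.18741602e-03
  7.71823182e+01 -1.55594022e+02]
```

```bash
python3 -m jog '[{"wx":0,"wy":0,"wz":0,"x":0,"y":0,"z":-2,"claw":0.05},{"wx":0,"wy":0,"wz":0,"x":0,"y":0,"z":-4,"claw":0.05},{"wx":0,"wy":0,"wz":0,"x":0,"y":0,"z":-4,"claw":0.05}]'; python3 -c "
from h import *
s=manip.sense();print(s['force'],s['ft_torque'])"
```

```text
clock: 14.95
ee_pos: [0.5481, 0.2239, 0.143]
tool_rot: [180.0, 0.0, -100.0]
force: [-0.3, -0.8, -1.3]
width: 0.0118
gripper_force: 29.2
[-0.33496379 -0.81971469 -1.27419256] [-0.02244599  0.00982336 -0.01004426]
```

No resistance, so lift away.

```bash
python3 -m jog '[{"wx":0,"wy":0,"wz":0,"x":0,"y":0,"z":-10,"claw":0.05},{"wx":0,"wy":0,"wz":0,"x":0,"y":0,"z":-25,"claw":0.05},{"wx":0,"wy":0,"wz":0,"x":0,"y":0,"z":-45,"claw":0.05},{"wx":0,"wy":0,"wz":0,"x":0,"y":0,"z":-65,"claw":0.05},{"wx":0,"wy":0,"wz":0,"x":0,"y":0,"z":-80,"claw":0.05},{"wx":0,"wy":0,"wz":0,"x":0,"y":0,"z":-80,"claw":0.05},{"wx":0,"wy":0,"wz":0,"x":0,"y":0,"z":-80,"claw":0.05},{"wx":0,"wy":0,"wz":0,"x":0,"y":0,"z":-80,"claw":0.05}]'
python3 - <<'E'
from h import *
s=manip.sense();print(s['force'],s['width'],s['gripper_force'],s['ee_pos'])
a=manip.grab_frame("wrist");t=manip.grab_frame("top")
b=np.hstack([a[120:420,160:480],cv2.resize(t[150:300,180:540],(720,300))[:,:]])
cv2.imwrite("pics/w6.png",cv2.resize(b,(800,231)))
E
```

```text
clock: 15.95
ee_pos: [0.5479, 0.2238, 0.2221]
tool_rot: [179.9, -0.0, -99.9]
force: [-0.0, 0.7, -2.1]
width: 0.0114
gripper_force: 29.3
[-0.02179813  0.74116322 -2.09157119] 0.011408457724744483 29.318746626377106 [0.54785232 0.22379398 0.22212741]
```

View pics/w6.png

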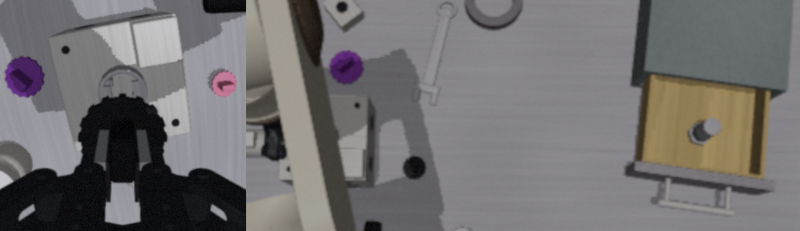

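The cap is in the fingers at about (122,140), with the bare neck visible below it. The cartridge stands in the drawer at (703,131). The cap's underside is at about 0.193 m, above the required 0.16 m.

```bash
python3 -c "
from rig import manip
print(manip.close_job())"
```

```text
the job is handed in; nothing more can be done
None
```

The job is handed in (no verdict was returned): the cartridge stands upright in the drawer, and the cap, which unlocked anticlockwise, is gripped and held still with its underside about 8 cm above its seat.

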